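# Put the washed top tray back on its four posts

## Robot

A 7-joint arm with a two-finger parallel gripper is mounted at the origin on the work surface. World frame = base frame: x ahead of the robot, y to its left, z up, the work surface at z = 0. Lengths are in m, angles in degrees, forces in N, time in s.
With the tool pointing down it reaches from about 0.425 to 0.95 m from the base axis. Payload 4.7 kg.
Tool frame: the origin (TCP) lies at the very end of the fingers, on their centre line; the grasp point (between the pads) lies 19 mm behind it; z points along the fingers, y is the line along which they close (so a half turn about z gives the same grasp; the last joint's range is limited). The gripper opens to 85 mm and grips with 20 to 120 N. Pads are 22 mm wide; open, the fingers measure 114 mm over their backs; the gripper's body (76 mm by 85 mm) begins 54 mm behind the grasp point. The pads swing forward as they close: fully open they stand 13 mm farther back than shut.
Start: joints at [68.703, 26.849, -2.785, 87.806, 1.381, 65.374, -4.715], TCP at [0.227, -0.636, 0.231] pointing down, gripper open.
Joint ranges: [-148.3, 148.3], [-19.14, 114.17], [-79.39, 73.82], [5.75, 140.21], [-59.74, 239.74], [12.07, 113.84], [-152.46, 152.46]. Speed limits (degrees/s): [147.25, 147.25, 180, 180, 180, 180, 180].

## Interface

Orientations are given as a 3x3 rotation matrix whose columns are the frame's x, y, z axes.
In Python, from bench import state, read_camera, camera_params, workorder gives the robot as it stands.
- The arm moves only by the shell command python3 -m inch 'ROWS' [FORCE]. ROWS is JSON, a list of rows, each a list of 5 numbers: the finger opening in mm, from 0 to 85.4, then the shift along the tool's x, y, z in mm, then the turn about the tool's z in degrees. A call has exactly 5 rows; each row is the pose to reach, as a shift and turn from the pose commanded when the call began, along the tool's axes at that moment; what a row does not reach only later rows make up. A row lasts 1/10 s, in which the tool goes at most 50 mm and 8.59 degrees, less where a joint would pass 70% of its speed; a pose out of reach is approached as far as the arm can. A call with a gripper value outside its range is refused whole. The fingers move at their own pace and stop on an object; FORCE is the grip in N (left out, the last holds). Time passes only in rows, so rows that repeat a pose let the fingers close, or fill a call up. It gives the time, the measured TCP pose, the force, the opening and the grip force at its end, in the units of the state.
- state(): the state, without advancing time (a new reading comes with each control period).
- read_camera(name): name is "side" or "top"; returns the picture (400x640x3 uint8, red, green, blue); there is no depth.
- camera_params(name): a dict with "intrinsics" (3x3 intrinsics, pixels), "position" and "orientation" of the camera in the world. Camera axes: x right, y up, looking along -z (the intrinsics and any distortion apply to the point x, -y, -z); pixel columns grow to the right and rows downward; lengths in m; the calibration is good to about 2 mm. A picture is of the moment at which its call begins. camera_params takes no time and is no camera call.
- workorder.finish_job(): hands the job in; it is judged then, once.
The state is a dict: "time_s": time; "joint_positions": joint angles; "joint_velocities": joint speeds; "joint_efforts": joint torques, N m; "eef_pos": TCP position; "orientation": TCP orientation; "ft_force": force on the tool from outside, world axes, zero at the start; "torque": the same for the moment, N m; "opening": finger opening in m; "grip_force": force on a finger pad.
Only numpy, scipy, OpenCV 4.12 (cv2) and the standard library are available. Lean on these libraries where they do the work, as an engineer would, in place of code of your own. Each camera call takes 0.05 s, during which the arm holds its last target. There are 200 camera calls.

## Task

Lift the washed top tray out of the wire drainer and lay it flat on the granite, handle side up, and let go, so that you can take it again by the handle. Then put it back on the stand: lower it by hand, without letting it drop, so that all four corner holes go over their own posts together and it sits level and fully home on the four shoulders. Let go, and leave the other things on the ledge where they are.

Things in the scene. Friction and masses are not known exactly. Their poses are not given: they have to be found in the camera images.
- tray_mid (a point): Centre of the loose top tray (half-way up its 48 mm height; underside 24 mm below along its z). White plastic, 190 mm long (x), 130 mm wide (y), z out of the floor on the rim and handle side; 200 to 360 g. Floor 5 mm, rim 4 mm thick reaching 23 mm above the underside. It starts standing on a long edge in the drainer's front slot. Either way round (half a turn about z) is right.
- tray_edge (a point): Middle of the tray's upper long edge as it stands in the drainer, half-way through the 23 mm from underside to rim top: at tray (0, 65, -12.5) mm from tray_mid, same axes. Standing, tray y points up leaning about 10 degrees back, the underside resting on the nearest hoop, z (handle side) facing the drainer's +x. Nothing else is near this edge; the handle's end is 35 mm below it.
- tray_handle (a point): Middle of the grip bar of the tray's arched handle, 40 mm above the underside, 16 mm above tray_mid, same axes. The bar is 10 mm thick (along tray x), 60 mm long (along tray y) and reaches from 32 to 48 mm above the underside, open below between its two feet.
- tray_hole (a point): One of the four plain corner holes, at the underside: holes of 15 mm diameter through the 5 mm floor at tray x = +-78, y = +-48 mm, 24 mm below tray_mid; this one is at +x, +y. Same axes as the tray.
- stand: The two-tier stand without its top tray: a white bottom tray 190 x 130 mm with four steel posts, fixed to the ledge. Origin at the middle of its foot on the granite, x along its length, y its width, z up. Posts at x = +-78, y = +-48 mm: 20 mm tubes up to flat shoulders 100 mm above the granite, each with a stud on top.
- stand_stud (a point): Tip of one of the four equal studs (the one at the stand's +x, +y). Studs: 13 mm diameter, 26 mm tall above the shoulder (126 mm above the granite), the last 8 mm tapering to 6 mm diameter. The tray's holes have 1 mm to spare all round them.
- stand_seat (a point): Where tray_mid belongs when the tray is fully home on the four shoulders: 124 mm above the stand's origin, same axes as the stand.
- drainer: Dish drainer of 5 mm steel wire, fixed to the ledge, 127 x 210 mm. Origin on the granite below the standing tray's lower edge, which rests 14 mm up; z up, y along the slot, x towards its open front, where a wire lip about 25 mm tall holds the lower edge. Hoops 83 mm tall stand behind (-x) out to 66 mm, the frame to 75 mm. The tray lifts straight up out of it.
- slab: The ledge: fixed dark granite slab 500 x 1060 x 20 mm on two bricks. Origin on the work surface below its centre, x away from the robot; its top is 90 mm above. Between stand and drainer its middle is clear: at least 250 mm across (y) about its centre line, and from 95 mm to 305 mm behind the slab's front (robot-side) edge.
- mug: Bystander: purple plastic bath mug, 100 mm across and 110 mm tall; origin at the centre of its underside.
- pitcher: Bystander: steel water pitcher, 112 mm across and 180 mm tall; origin at the centre of its underside.
- glass: Bystander: glass cup, 72 mm across and 95 mm tall; origin at the centre of its underside.
- bowl: Bystander: small steel bowl, 104 mm across and 42 mm tall; origin at the centre of its underside.
- scrubber: Bystander: fired-clay foot scrubber, 50 x 95 x 28 mm; origin at the centre of its underside.
- soap_box: Bystander: green soap box with a closed flip-top lid, 104 x 72 x 38 mm, lying in the bottom tray of the stand (top 58 mm above the granite); origin at the centre of its underside.
- tongue_cleaner: Bystander: bamboo tongue cleaner, a flat strip 160 x 9 x 4 mm; origin at the centre of its underside.

How it is judged:
By the outcome, as a careful person would: the job done as asked, in the order asked, and still so for the second after the job is handed in, with the robot touching nothing.
It also fails if it takes over 67 s, if anything falls off the work surface, if the arm or the gripper's body presses on something with over 40 N, if the wrist force passes 120 N, or if a joint passes its speed limit or range.

## Working session

There is one attempt and no reset: what is moved stays moved. The work goes in short steps, Python scripts to look and compute and a shell command to move; the robot and the scene stay as the last step left them, time stands still between calls to the robot, and variables do not carry over. Pictures are saved under pics/ and viewed, at most 10 in all, crops included, and the job is handed in when it is done.

```bash
ls; mkdir -p pics
python3 - <<'E'
from bench import *
import cv2,numpy as np
np.set_printoptions(precision=4,suppress=True)
for n in("top","side"):
    im=read_camera(n); cv2.imwrite(f"pics/{n}0.png",im[:,:,::-1]); p=camera_params(n); print(n,p)
s=state();print(s)
E
```

```text
pics
top {'intrinsics': array([[396.8413,   0.    , 318.5137],
       [  0.    , 396.8413, 197.1358],
       [  0.    ,   0.    ,   1.    ]]), 'position': array([0.4158, 0.0564, 1.3418]), 'orientation': array([[-0.005 ,  0.9946, -0.1041],
       [-0.9996, -0.0021,  0.0277],
       [ 0.0274,  0.1042,  0.9942]])}
side {'intrinsics': array([[448.5247,   0.    , 323.9869],
       [  0.    , 448.5247, 199.8994],
       [  0.    ,   0.    ,   1.    ]]), 'position': array([ 0.4233, -0.7583,  0.9601]), 'orientation': array([[ 0.9898,  0.097 , -0.1042],
       [-0.1423,  0.6852, -0.7143],
       [ 0.0021,  0.7219,  0.692 ]])}
{'time_s': 0.1, 'joint_positions': array([68.704 , 26.8927, -2.785 , 87.8663,  1.382 , 65.373 , -4.7154]), 'joint_velocities': array([ 0.0331, -0.0528, -0.0377, -0.1472, -0.0039, -0.0054,  0.0225]), 'joint_efforts': array([  0.0002, -51.1513,  -0.0471, -23.8391,   0.0108,   0.0044,
        -0.    ]), 'eef_pos': array([ 0.2267, -0.6352,  0.2304]), 'orientation': array([[ 0.9418,  0.3362, -0.0006],
       [ 0.3362, -0.9418,  0.0016],
       [-0.0001, -0.0017, -1.    ]]), 'ft_force': array([-0.4173, -0.244 , -0.6483]), 'torque': array([0.0337, 0.0168, 0.0077]), 'grip_force': 0.0, 'opening': 0.08518545717009132}
```

View pics/top0.png

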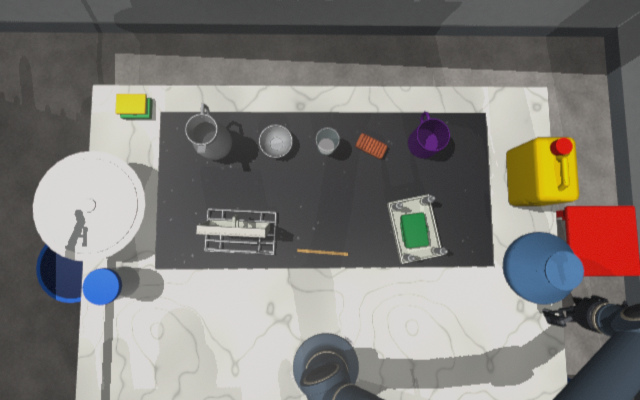

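View pics/side0.png

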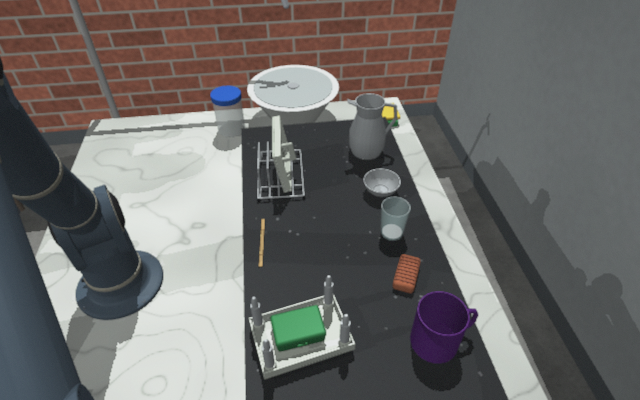

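The top view shows the drainer with the standing tray around (235,228) px, the stand around (415,228), and clear slab in between. The side view shows the tray at (283,155), its handle facing +x (right), and the stand studs around (255,300), (328,280), (267,345) and (345,318). I'll enlarge both.

```bash
cat > h.py <<'E'
from bench import *
import cv2,numpy as np
np.set_printoptions(precision=4,suppress=True)
def ray(n,u,v):
    p=camera_params(n);d=np.linalg.inv(p["intrinsics"])@[u,v,1];return p["position"],p["orientation"]@(d*[1,-1,-1])
def plane(n,u,v,z):
    o,d=ray(n,u,v);return o+d*(z-o[2])/d[2]
def two(a,b):  # top px, side px -> point, miss
    o,d=ray("top",*a);q,e=ray("side",*b);d/=np.linalg.norm(d);e/=np.linalg.norm(e)
    s,t=np.linalg.lstsq(np.c_[d,-e],q-o,rcond=None)[0];A=o+s*d;B=q+t*e
    return (A+B)/2,np.linalg.norm(A-B)
def proj(n,P):
    p=camera_params(n);c=p["orientation"].T@(np.array(P)-p["position"])*[1,-1,-1];k=p["intrinsics"]@c;return k[:2]/k[2]
def shot(n): return read_camera(n)[:,:,::-1].copy()
def crop(im,x,y,w,h,k):
    return cv2.resize(im[y:y+h,x:x+w],None,fx=k,fy=k,interpolation=cv2.INTER_CUBIC)
E
python3 - <<'E'
from h import *
t=cv2.imread("pics/top0.png");s=cv2.imread("pics/side0.png")
A=np.hstack([crop(t,185,190,100,75,4),crop(t,375,185,100,75,4)])
B=np.hstack([crop(s,245,110,100,75,4),crop(s,245,270,133,100,3)[:300,:400]])
B=cv2.resize(B[:, :],(799,300));A=cv2.resize(A,(799,300))
cv2.imwrite("pics/c1.png",np.vstack([A,B]))
E
```

```text
(no output)
```

View pics/c1.png

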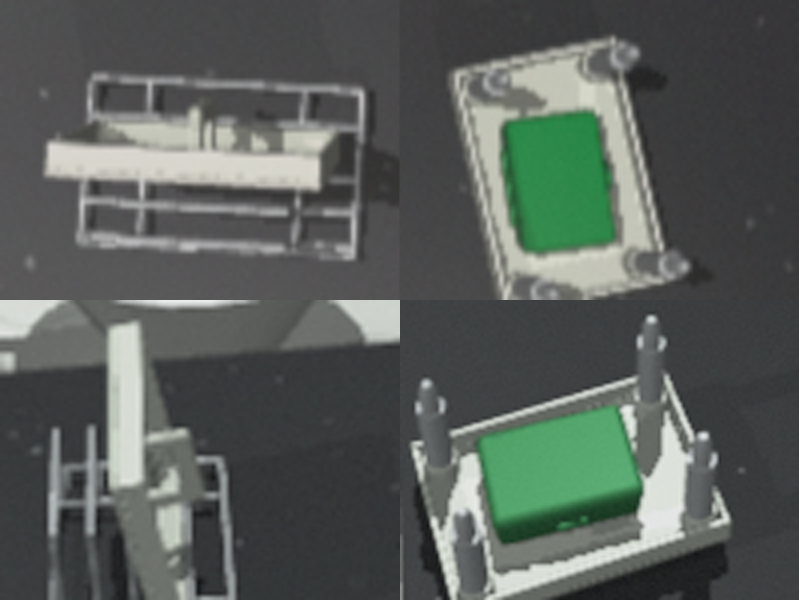

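The crop shows the tray's upper long edge as a white face. In full-image pixels it runs from about (196,226) to (269,233), and the handle is on the +x side. The four stud tips are clear in both views, so I'll measure stand and tray.

```bash
cat > stand.py <<'E'
from h import *
from scipy.optimize import least_squares
T=[(431.8,197.5),(398.3,205.8),(443.8,251.5),(410,257.5)]
S=[(346,315),(329,276),(266,341),(254,297.3)]
for a,b in zip(T,S): print(two(a,b),plane("top",*a,.216),plane("side",*b,.216))
L=np.array([(.078,-.048),(.078,.048),(-.078,-.048),(-.078,.048)])
def pts(p):
    c,s=np.cos(p[2]),np.sin(p[2]);return np.c_[L@np.array([[c,s],[-s,c]])+p[:2],np.full(4,.216)]
for w in("top","side","both"):
    def f(p): 
        P=pts(p);r=[]
        if w!="side": r+=[proj("top",a)-b for a,b in zip(P,T)]
        if w!="top": r+=[proj("side",a)-b for a,b in zip(P,S)]
        return np.ravel(r)
    r=least_squares(f,[.36,-.22,.2]);print(w,r.x[:2],np.degrees(r.x[2]),r.fun.round(1))
E
python3 stand.py
python3 - <<'E'
from h import *
t=cv2.imread("pics/top0.png")
hsv=cv2.cvtColor(t,cv2.COLOR_BGR2HSV);m=((hsv[...,2]>185)).astype(np.uint8)
m[:, :190]=0;m[:,285:]=0;m[:205]=0;m[250:]=0
cs,_=cv2.findContours(m,cv2.RETR_EXTERNAL,cv2.CHAIN_APPROX_NONE);c=max(cs,key=cv2.contourArea)
r=cv2.minAreaRect(c);print(r,cv2.contourArea(c))
for q in cv2.boxPoints(r): print(q,plane("top",*q,.233))
# edge face: underside edge line (bottom row) per column
for u in range(198,266,6):
    v=np.nonzero(m[:,u])[0];print(u,v.min(),v.max(),t[v.min()-2:v.max()+3,u].max(1))
E
```

```text
(array([ 0.5328, -0.3031,  0.2088]), np.float64(0.00013742429492595551)) [ 0.532  -0.3008  0.216 ] [ 0.5318 -0.3075  0.216 ]
(array([ 0.512 , -0.2059,  0.2056]), np.float64(0.005673291050897302)) [ 0.5083 -0.2033  0.216 ] [ 0.5136 -0.2134  0.216 ]
(array([ 0.3781, -0.3336,  0.2049]), np.float64(0.001233481885391664)) [ 0.3779 -0.3298  0.216 ] [ 0.3794 -0.3398  0.216 ]
(array([ 0.3605, -0.2356,  0.2049]), np.float64(0.0012016833421860677)) [ 0.3616 -0.2328  0.216 ] [ 0.3608 -0.2433  0.216 ]
top [ 0.445  -0.2667] 11.125981525290547 [-0.7  0.4  0.4 -1.4 -0.3  0.1  0.7  0.9]
side [ 0.4464 -0.2761] 11.366239352747051 [ 0.3  0.1 -0.1  0.1 -0.  -0.6 -0.2  0.5]
both [ 0.446  -0.2726] 11.307173038348681 [ 1.2  0.   2.4 -1.7  1.8 -0.4  2.9  0.5 -0.3 -1.4 -0.5 -1.2 -0.4 -2.4
 -0.4 -1. ]
((230.3556671142578, 227.8247528076172), (19.389070510864258, 67.0217056274414), 87.39744567871094) 485.0
[196.4392 219.6619] [0.4699 0.3642 0.233 ]
[263.3918 216.6186] [0.4777 0.1794 0.233 ]
[264.2722 235.9876] [0.424  0.1765 0.233 ]
[197.3196 239.0309] [0.4165 0.3603 0.233 ]
198 226 232 [101 157 211 215 215 21
[... 157 characters left out ...]
51 193 194 170 127 111 154 212 215 215 216 215 205 193 183 114]
222 221 234 [153 157 197 200 198 197 184 168 189 215 216 216 215 214 213 191 138  90]
228 222 234 [157 176 197 197 196 196 174 166 212 216 215 216 215 214 201 151  83]
234 218 234 [113 157 186 183 181 182 183 192 190 187 177 183 213 216 216 216 216 208
 200 179  98]
240 222 235 [143 149 196 198 199 195 184 181 206 216 215 215 214 212 209 188 121  66]
246 229 235 [126 167 212 216 215 215 214 212 200 148  74]
252 229 235 [117 155 211 215 216 216 215 207 199 175  86]
258 223 235 [148 149 195 197 196 194 175 173 212 216 216 215 215 210 204 181 103]
264 223 236 [144 156 198 204 215 211 189 159 175 204 207 207 206 197 191 190 140  71]
```

Run:
```python
from h import *
t=cv2.imread("pics/top0.png");s=cv2.imread("pics/side0.png")
T=[(431,198),(398,206),(443,252),(410,258)]
S=[(346,318),(329,280),(266,345),(254,301)]
R=lambda im,P:np.hstack([crop(im,u-8,v-8,18,18,11) for u,v in P])
A=np.vstack([R(t,T),R(s,S),cv2.resize(crop(t,190,212,88,33,9),(792,200))])
cv2.imwrite("pics/c2.png",A);print(A.shape)
```

```text
(596, 792, 3)
```

View pics/c2.png

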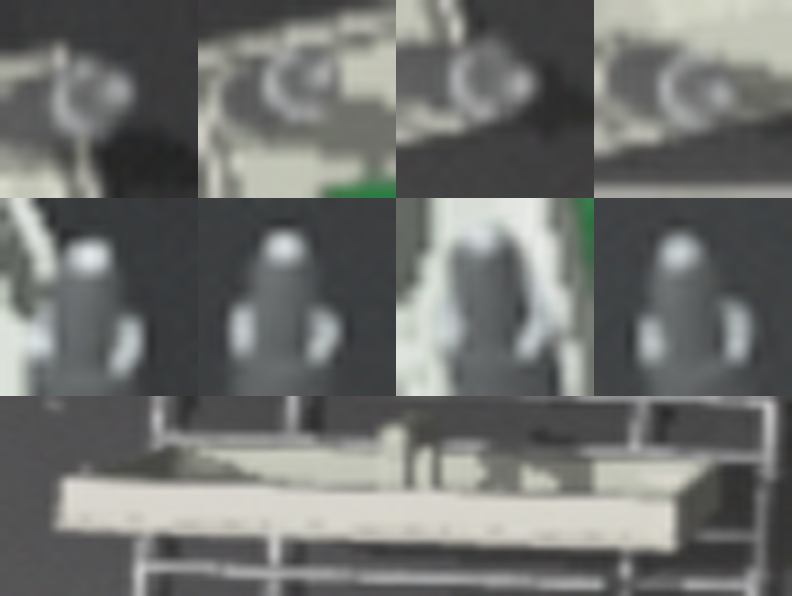

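```bash
sed -i 's/^T=.*/T=[(433.3,197.7),(400.45,204.3),(446.0,251.1),(412.8,257.9)]/; s/^S=.*/S=[(345.7,314.5),(328.4,275.9),(265.4,340.2),(253.4,297.1)]/' stand.py; python3 stand.py
python3 - <<'E'
from h import *
a,b,c,d=[plane("top",*p) for p in ((196.4,225.4,.236),(265.1,228.3,.236),(264.7,237,.232),(195.8,233.4,.232))]
print(a,b,c,d);n=lambda v:np.linalg.norm(v)
print("len",n(a-b),n(c-d),"thick",n(a-d),n(b-c))
e=(a+b+c+d)/4;ang=np.arctan2(*( (a-b)+(d-c))[[0,1]]);print("edge",e,"slot dir tilt deg (x per y)",np.degrees(ang))
xd=np.array([np.cos(ang),-np.sin(ang),0]);z=np.array([0,0,1]);r=np.radians(10)
ty=-np.sin(r)*xd+np.cos(r)*z;tz=np.cos(r)*xd+np.sin(r)*z
mid=e-.065*ty+.0125*tz;print("mid",mid,"handle",mid+.016*tz,"grasp",mid+.016*tz+.018*ty)
G=mid+.016*tz+.018*ty
for k,y in(("h-30",-.03),("h30",.03)):
  P=mid+.024*tz+y*ty;print(k,proj("top",P),proj("side",P))
print(proj("side",e))
E
```

```text
(array([ 0.5316, -0.3056,  0.2147]), np.float64(0.0001014931717808431)) [ 0.5314 -0.3052  0.216 ] [ 0.5314 -0.3064  0.216 ]
(array([ 0.5128, -0.2104,  0.2125]), np.float64(5.700876235205364e-05)) [ 0.5126 -0.2096  0.216 ] [ 0.5124 -0.213   0.216 ]
(array([ 0.3786, -0.3369,  0.2139]), np.float64(0.0006252533973295652)) [ 0.3789 -0.3361  0.216 ] [ 0.3784 -0.3381  0.216 ]
(array([ 0.3599, -0.2413,  0.2139]), np.float64(0.0008571346027365443)) [ 0.3604 -0.2407  0.216 ] [ 0.3597 -0.2427  0.216 ]
top [ 0.4458 -0.2729] 11.370568334923965 [-0.2 -0.1  0.3 -0.1 -0.3  0.   0.2  0.2]
side [ 0.4455 -0.2751] 11.361521139989007 [ 0.   0.2  0.  -0.2  0.  -0.3 -0.1  0.3]
both [ 0.4456 -0.2743] 11.37159788582893 [ 0.3 -0.1  0.8 -0.   0.2  0.1  0.7  0.3  0.  -0.2  0.  -0.5  0.1 -0.7
 -0.  -0.1]
[0.4539 0.363  0.236 ] [0.4451 0.174  0.236 ] [0.4212 0.1754 0.232 ] [0.432  0.3652 0.232 ]
len 0.189180400933977 0.19013133245191377 thick 0.02238424094227894 0.024319605485382544
edge [0.4381 0.2694 0.234 ] slot dir tilt deg (x per y) 2.962478731806339
mid [0.4616 0.2682 0.1722] handle [0.4774 0.2674 0.1749] grasp [0.4742 0.2675 0.1927]
h-30 [237.4043 214.0633] [296.0234 157.9486]
h30 [233.5061 216.4311] [291.4537 141.614 ]
[275.73   134.1438]
```

Both views agree within 2 mm. The stand is at (0.4457, -0.274) with yaw 11.4°. The tray edge measures 190 x 23 mm as it should, and the handle is at about (0.477, 0.267, 0.175).

My plan has four parts:
- Grip the upper part of the handle bar, where the gripper body still clears the tray edge.
- Lift the tray out of the drainer.
- Let the tray swing about the pad axis, which is tray x, onto the granite.
- Regrip the handle at its centre and place the tray on the stand.

```bash
cat > go.py <<'E'
# usage: go.py x y z yaw(tool y, deg) ... -> per-call row target (dx dy dz mm, turn deg)
import sys;from h import *
s=state();p=s["eef_pos"]*1e3;R=s["orientation"];yaw=np.degrees(np.arctan2(R[1,1],R[0,1]))
print("t",round(s["time_s"],2),"pos",p.round(1),"yaw",round(yaw,2),"F",s["ft_force"].round(1),"op",round(s["opening"]*1e3,1),"q7",s["joint_positions"][6].round(1),"grip",s["grip_force"])
a=list(map(float,sys.argv[1:]))
for i in range(0,len(a),4):
    q=np.array(a[i:i+3]);w=a[i+3];r=np.radians(yaw)
    y=np.array([np.cos(r),np.sin(r)]);x=np.array([-y[1],y[0]])  # z down: x = y x z
    x=np.array([-np.sin(r),np.cos(r)]); x=np.cross([y[0],y[1],0],[0,0,-1])[:2]
    d=q-p;t=-((w-yaw+180)%360-180)
    print([round(float(v),1) for v in (d[:2]@x,d[:2]@y,-d[2],t)],"dist",np.linalg.norm(d).round());p=q;yaw=w
E
sed -i '/x=np.array(\[-y\[1\],y\[0\]\])/s/;x=np.array.*//' go.py; sed -i 's/^    x=np.array(\[-np.sin(r),np.cos(r)\]); /    /' go.py
python3 go.py 330 -550 360 -50  470 -390 400 -20  550 -170 400 15  550 70 400 50  474 267 360 87
```

```text
t 0.1 pos [ 226.7 -635.2  230.4] yaw -70.36 F [-0.4 -0.2 -0.6] op 85.2 q7 -4.7 grip 0.0
[125.9, -45.6, -129.6, -20.4] dist 186.0
[210.1, -32.6, -40.0, -30.0] dist 216.0
[234.1, -0.1, -0.0, -35.0] dist 234.0
[231.8, 62.1, -0.0, -35.0] dist 240.0
[184.8, 102.1, 40.0, -37.0] dist 215.0
```

```bash
python3 -m inch '[[85,25,-9,-26,-4],[85,50,-18,-52,-8],[85,76,-27,-78,-12],[85,101,-36,-104,-16],[85,126,-46,-130,-20.4]]'
python3 -m inch '[[85,42,-7,-8,-6],[85,84,-13,-16,-12],[85,126,-20,-24,-18],[85,168,-26,-32,-24],[85,210,-33,-40,-30]]'
python3 -m inch '[[85,47,0,0,-7],[85,94,0,0,-14],[85,140,0,0,-21],[85,187,0,0,-28],[85,234,0,0,-35]]'
python3 go.py 550 70 400 50  474 267 360 87
```

```text
time_s: 0.6
eef_pos: [0.3307, -0.5491, 0.3618]
orientation: [[0.764, 0.646, -0.001], [0.646, -0.764, 0.001], [0.0, -0.001, -1.0]]
ft_force: [0.1, -0.1, -0.7]
opening: 0.085
grip_force: 0.0
time_s: 1.1
eef_pos: [0.4704, -0.3882, 0.4012]
orientation: [[0.337, 0.941, -0.001], [0.941, -0.337, 0.0], [0.0, -0.001, -1.0]]
ft_force: [0.8, 0.0, 0.2]
opening: 0.0851
grip_force: 0.0
time_s: 1.6
eef_pos: [0.5496, -0.168, 0.4011]
orientation: [[-0.264, 0.965, -0.0], [0.965, 0.264, -0.0], [-0.0, -0.001, -1.0]]
ft_force: [-0.2, 0.5, 0.5]
opening: 0.0848
grip_force: 0.0
t 1.6 pos [ 549.6 -168.   401.1] yaw 15.31 F [-0.2  0.5  0.5] op 84.8 q7 21.3 grip 0.0
[229.4, 63.2, 1.1, -34.7] dist 238.0
[184.8, 102.1, 40.0, -37.0] dist 215.0
```

```bash
python3 -m inch '[[85,46,13,0,-7],[85,92,25,0,-14],[85,138,38,0,-21],[85,184,50,0,-28],[85,229,63,1,-34.7]]' >/dev/null
python3 -m inch '[[85,37,20,8,-7.4],[85,74,41,16,-15],[85,111,61,24,-22],[85,148,82,32,-30],[85,185,102,40,-37]]' >/dev/null
python3 -m inch '[[50,0,0,0,0],[40,0,0,0,0],[40,0,0,0,0],[40,0,0,0,0],[40,0,0,0,0]]'
python3 - <<'E'
from h import *
A=np.vstack([crop(shot("top"),180,150,120,100,3)[:250],crop(shot("side"),240,60,120,110,3)])
cv2.imwrite("pics/d1.png",A)
E
python3 go.py 474.2 267.5 173.7 87
```

```text
time_s: 3.1
eef_pos: [0.4765, 0.264, 0.3603]
orientation: [[-0.998, 0.06, 0.0], [0.06, 0.998, -0.0], [-0.0, -0.0, -1.0]]
ft_force: [-0.0, -0.2, -0.9]
opening: 0.0399
grip_force: 0.0
t 3.2 pos [476.2 264.4 360.4] yaw 86.64 F [0.2 0.9 0.2] op 40.3 q7 40.4 grip 0.0
[2.1, 3.0, 186.7, -0.4] dist 187.0
```

View pics/d1.png

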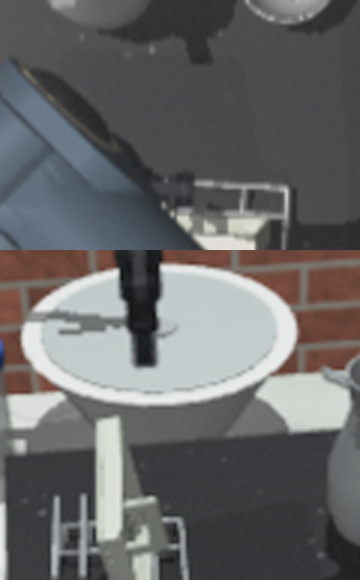

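The side view shows the closed-down fingers (145,350 in the crop) directly above the handle (150,510), with the tray edge clear on the left. I'll descend and grip.

```bash
python3 -m inch '[[40,2,3,30,-0.4],[40,2,3,60,-0.4],[40,2,3,90,-0.4],[40,2,3,115,-0.4],[40,2,3,130,-0.4]]'
python3 -m inch '[[40,0,0,12,0],[40,0,0,24,0],[40,0,0,36,0],[40,0,0,46,0],[40,0,0,57,0]]'
python3 go.py 474.2 267.5 173.7 87
```

```text
time_s: 3.7
eef_pos: [0.4734, 0.2672, 0.2284]
orientation: [[-0.999, 0.051, -0.002], [0.051, 0.999, -0.001], [0.002, -0.002, -1.0]]
ft_force: [-0.8, 0.3, -0.6]
opening: 0.04
grip_force: 0.0
time_s: 4.2
eef_pos: [0.4742, 0.2685, 0.1729]
orientation: [[-0.999, 0.05, 0.001], [0.05, 0.999, 0.0], [-0.001, 0.0, -1.0]]
ft_force: [0.2, -1.1, 0.5]
opening: 0.0401
grip_force: 0.0
t 4.2 pos [474.2 268.5 172.9] yaw 87.13 F [ 0.2 -1.1  0.5] op 40.1 q7 31.5 grip 0.0
[-0.1, -1.0, -0.8, 0.1] dist 1.0
```

No contact so far. I'll close on the bar at 60 N, then lift a little.

```bash
python3 -m inch '[[20,0,0,0,0],[0,0,0,0,0],[0,0,0,0,0],[0,0,0,0,0],[0,0,0,0,0]]' 60
python3 -m inch '[[0,0,0,-4,0],[0,0,0,-9,0],[0,0,0,-14,0],[0,0,0,-20,0],[0,0,0,-26,0]]'
python3 -m inch '[[0,0,0,-25,0],[0,0,0,-50,0],[0,0,0,-75,0],[0,0,0,-90,0],[0,0,0,-100,0]]'
python3 - <<'E'
from h import *
A=np.vstack([crop(shot("top"),180,120,160,120,3)[:280],crop(shot("side"),240,20,160,130,3)[:310]])
cv2.imwrite("pics/d2.png",A)
E
```

```text
time_s: 4.7
eef_pos: [0.4742, 0.2685, 0.1737]
orientation: [[-0.999, 0.05, 0.001], [0.05, 0.999, 0.001], [-0.001, 0.001, -1.0]]
ft_force: [-0.1, 0.3, -1.1]
opening: 0.0089
grip_force: 60.3
time_s: 5.2
eef_pos: [0.4739, 0.2683, 0.1999]
orientation: [[-0.999, 0.05, 0.0], [0.05, 0.999, -0.0], [-0.0, -0.0, -1.0]]
ft_force: [-0.2, 0.0, -3.8]
opening: 0.009
grip_force: 60.1
time_s: 5.7
eef_pos: [0.474, 0.2685, 0.3007]
orientation: [[-0.999, 0.05, 0.002], [0.05, 0.999, 0.0], [-0.002, 0.001, -1.0]]
ft_force: [-0.3, -0.7, -3.7]
opening: 0.0091
grip_force: 60.2
```

View pics/d2.png

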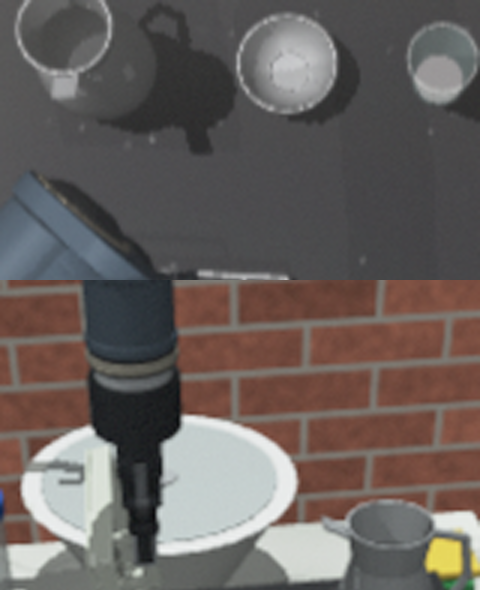

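The tray came up cleanly. The wrist reads about 3.3 N of extra weight and the tray is still held upright. Next I'll locate the clear middle of the slab.

```bash
python3 - <<'E'
from h import *
t=cv2.imread("pics/top0.png");v=t.max(2).astype(int)
m=(v<110).astype(np.uint8);m[:, :150]=0;m[:,500:]=0;m[:100]=0;m[275:]=0
m=cv2.morphologyEx(m,cv2.MORPH_OPEN,np.ones((3,3)))
c=max(cv2.findContours(m,0,1)[0],key=cv2.contourArea);c=cv2.convexHull(c);q=cv2.approxPolyDP(c,8,True)[:,0];P=np.array([plane("top",*a,.09) for a in q.astype(float)])
print(q,P,P.mean(0))
o=[(275,140),(327,142),(371,145)]
for a in o: print(plane("top",*a,.13))
for a in [(298,250),(348,254)]: print(plane("top",*map(float,a),.094))
E
python3 go.py 520 20 340 88
```

```text
[[485 114]
 [493 265]
 [156 267]
 [161 113]] [[ 0.8202 -0.5266  0.09  ]
 [ 0.3305 -0.528   0.09  ]
 [ 0.3315  0.5235  0.09  ]
 [ 0.8194  0.5259  0.09  ]] [ 0.5754 -0.0013  0.09  ]
[0.7216 0.1571 0.13  ]
[ 0.7155 -0.0047  0.13  ]
[ 0.7062 -0.1423  0.13  ]
[0.3811 0.0864 0.094 ]
[ 0.3678 -0.0696  0.094 ]
t 5.8 pos [474.2 268.6 300.3] yaw 87.13 F [ 0.1  0.2 -3.7] op 9.1 q7 38.1 grip 60.21331440657377
[-58.2, -246.0, -39.7, -0.9] dist 256.0
```

```bash
python3 go.py 545 130 340 90 616 0 300 90 616 0 172 90
```

```text
t 5.8 pos [474.2 268.6 300.3] yaw 87.13 F [ 0.1  0.2 -3.7] op 9.1 q7 38.1 grip 60.21331440657377
[-77.7, -134.9, -39.7, -2.9] dist 161.0
[-71.0, -130.0, 40.0, -0.0] dist 153.0
[0.0, 0.0, 128.0, -0.0] dist 128.0
```

```bash
python3 -m inch '[[0,-10,-18,-12,-1],[0,-25,-45,-25,-2],[0,-42,-74,-35,-2.9],[0,-60,-104,-40,-2.9],[0,-78,-135,-40,-2.9]]' >/dev/null
python3 -m inch '[[0,-17,-32,5,0],[0,-36,-65,12,0],[0,-53,-97,20,0],[0,-65,-120,30,0],[0,-71,-130,40,0]]' >/dev/null
python3 -m inch '[[0,0,0,25,0],[0,0,0,55,0],[0,0,0,85,0],[0,0,0,110,0],[0,0,0,128,0]]' 
python3 -m inch '[[0,0,0,3,0],[0,0,0,6,0],[0,0,0,8,0],[0,0,0,10,0],[0,0,0,12,0]]' 30
python3 - <<'E'
from h import *
A=np.hstack([crop(shot("top"),250,110,150,130,3)[:390],crop(shot("side"),260,110,150,130,2.3)])if 0 else 0
a=crop(shot("top"),250,110,130,150,3);b=crop(shot("side"),260,110,130,150,3)
cv2.imwrite("pics/d3.png",np.hstack([a,b]))
E
python3 go.py
```

```text
time_s: 7.3
eef_pos: [0.6142, 0.0007, 0.1683]
orientation: [[-1.0, -0.003, -0.004], [-0.003, 1.0, 0.001], [0.004, 0.001, -1.0]]
ft_force: [-0.9, 0.4, -3.6]
opening: 0.0089
grip_force: 60.0
time_s: 7.8
eef_pos: [0.6166, -0.0002, 0.16]
orientation: [[-1.0, -0.001, 0.002], [-0.001, 1.0, -0.0], [-0.002, -0.0, -1.0]]
ft_force: [-0.4, -0.5, -2.0]
opening: 0.0091
grip_force: 60.1
t 7.9 pos [616.6  -0.3 160. ] yaw 90.03 F [ 0.1 -0.5 -2. ] op 8.9 q7 64.3 grip 60.41220858693123
```

View pics/d3.png

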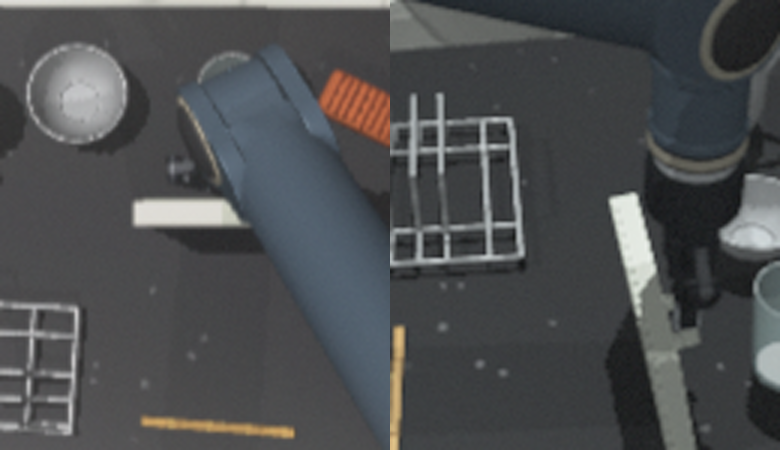

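The side view shows the tray still leaning about 10° with its lower edge on the granite. The wrist now carries 1.7 N less, which confirms contact. I'll start the arc about the lower edge with the grip lowered to 20 N.

```bash
python3 -m inch '[[5,0,0,0,0],[5,0,0,0,0],[5,0,0,0,0],[5,0,0,0,0],[5,0,0,0,0]]' 20
python3 -m inch '[[5,6,0,-1,0],[5,12,0,-1.5,0],[5,18,0,-2,0],[5,25,0,-2,0],[5,32,0,-2,0]]' 20
python3 - <<'E'
from h import *
cv2.imwrite("pics/e1.png",crop(shot("side"),300,150,110,110,4))
E
python3 go.py
```

```text
time_s: 8.4
eef_pos: [0.6167, -0.0003, 0.16]
orientation: [[-1.0, -0.001, 0.002], [-0.001, 1.0, 0.0], [-0.002, 0.0, -1.0]]
ft_force: [1.5, 0.3, 2.9]
opening: 0.0088
grip_force: 60.7
time_s: 8.9
eef_pos: [0.583, -0.0005, 0.161]
orientation: [[-1.0, -0.001, -0.001], [-0.001, 1.0, -0.0], [0.001, -0.0, -1.0]]
ft_force: [-0.4, 0.7, -3.5]
opening: 0.009
grip_force: 60.3
t 8.95 pos [581.9  -0.5 161. ] yaw 90.07 F [-2.5 -0.3 -2.7] op 8.7 q7 64.3 grip 60.09189236909151
```

View pics/e1.png

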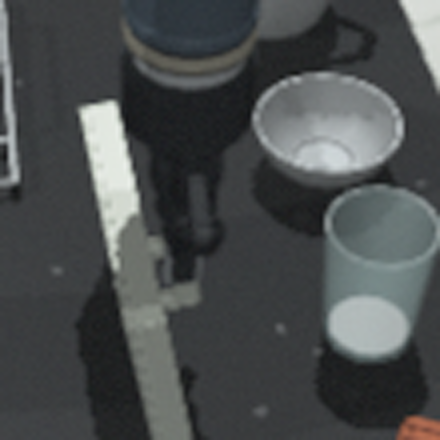

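The tray slid and did not pivot. The grip stayed at 60 N, so the lower force seems to need a fresh close. I'll move back, set the edge down, and blip the fingers open for one row to regrip at 20 N.

```bash
python3 -m inch '[[0,-6,0,-6,0],[0,-14,0,-6,0],[0,-22,0,-6,0],[0,-30,0,-4,0],[0,-34,0,0,0]]'
python3 -m inch '[[0,0,0,1,0],[0,0,0,1.5,0],[10.5,0,0,1.5,0],[0,0,0,1.5,0],[0,0,0,1.5,0]]' 20
python3 go.py
```

```text
time_s: 9.45
eef_pos: [0.6196, -0.0003, 0.1611]
orientation: [[-1.0, -0.0, 0.001], [-0.0, 1.0, 0.001], [-0.001, 0.001, -1.0]]
ft_force: [-0.4, 0.6, -2.8]
opening: 0.0089
grip_force: 60.2
time_s: 9.95
eef_pos: [0.6178, -0.0002, 0.16]
orientation: [[-1.0, -0.001, -0.0], [-0.001, 1.0, -0.0], [0.0, -0.0, -1.0]]
ft_force: [-0.9, 0.3, 0.5]
opening: 0.0095
grip_force: 22.5
t 9.95 pos [617.8  -0.2 160. ] yaw 90.05 F [-0.9  0.3  0.5] op 9.5 q7 64.3 grip 22.518596649169922
```

```bash
python3 -m inch '[[0,4,0,-1,0],[0,8,0,-1.5,0],[0,12,0,-2,0],[0,17,0,-2.5,0],[0,22,0,-2.5,0]]' 20
python3 - <<'E'
from h import *
im=shot("side");cv2.imwrite("pics/e2s.png",im);cv2.imwrite("pics/e2.png",crop(im,300,150,110,110,4))
E
python3 go.py
```

```text
time_s: 10.45
eef_pos: [0.5956, -0.0005, 0.1623]
orientation: [[-1.0, -0.001, -0.0], [-0.001, 1.0, -0.0], [0.0, -0.0, -1.0]]
ft_force: [-0.2, 0.6, -3.4]
opening: 0.0099
grip_force: 22.1
t 10.5 pos [594.6  -0.4 162.2] yaw 90.06 F [-1.4 -1.4 -3. ] op 9.6 q7 64.3 grip 22.13546186685562
```

View pics/e2.png

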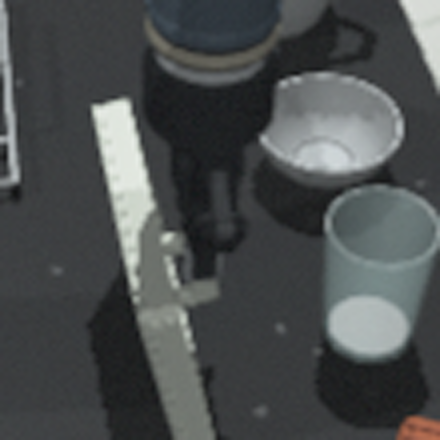

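The lean has grown only slightly. I can measure it numerically: the near end's underside edge lies in the plane y = -0.095, so casting its pixels onto that plane gives the lean directly.

```bash
cat > lean.py <<'E'
import sys;from h import *
im=cv2.imread(sys.argv[1]) if len(sys.argv)>1 else shot("side")
g=im.max(2).astype(int);P=[];R=[]
X0,X1=np.array(proj("side",(.42,-.095,.1)))[0],np.array(proj("side",(.70,-.095,.1)))[0]
for v in range(200,290):
    row=g[v,int(X0)-25:int(X1)]
    k=np.nonzero((row[:-3]>95)&(row[1:-2]>95)&(row[2:-1]>95)&(row[3:]>95))[0]
    if len(k)==0: continue
    u=k[0]+int(X0)-25; o,d=ray("side",u-.5,v); p=o+d*(-.095-o[1])/d[1]; R.append((v,u,*(p[[0,2]]*1e3).round())) 
for r in R[::4]: print(*map(int,r),end=" | ")
R=np.array(R);m=(R[:,3]>97)&(R[:,3]<225)
if m.sum()>4:
    z,x=R[m,3],R[m,2];f=np.polyfit(z,x,1);print("\nlean",np.degrees(np.arctan(-f[0])).round(1),"x at granite",np.polyval(f,90).round(1))
E
python3 lean.py pics/e2s.png;python3 go.py
```

```text
200 328 527 316 | 204 328 528 305 | 208 329 530 292 | 212 330 532 280 | 216 331 534 268 | 220 261 385 277 | 224 261 384 265 | 228 261 383 253 | 232 260 380 240 | 236 260 378 228 | 240 260 377 215 | 244 260 376 201 | 248 259 372 188 | 252 259 371 175 | 256 259 370 161 | 260 259 368 146 | 264 258 365 132 | 279 326 524 44 | 283 324 519 28 | 287 325 522 10 | 
lean -8.4 x at granite 358.9
t 10.5 pos [594.6  -0.4 162.2] yaw 90.06 F [-1.4 -1.4 -3. ] op 9.6 q7 64.3 grip 22.13546186685562
```

```bash
sed -i 's/int(X0)-25/285/g' lean.py; python3 lean.py pics/e2s.png
```

```text
200 328 527 316 | 204 328 528 305 | 208 329 530 292 | 212 330 532 280 | 216 331 534 268 | 220 332 537 255 | 224 333 539 242 | 228 334 542 228 | 232 335 544 215 | 236 337 549 201 | 240 338 551 187 | 244 339 554 172 | 248 340 557 158 | 252 341 560 143 | 256 343 565 127 | 260 344 568 111 | 264 345 571 95 | 281 326 525 35 | 285 324 519 19 | 289 325 522 1 | 
lean 12.5 x at granite 572.6
```

```bash
python3 -m inch '[[0,3,0,3,0],[0,7,0,4,0],[0,11,0,4,0],[0,15,0,4,0],[0,20,0,4,0]]' 20
python3 lean.py; python3 go.py
```

```text
time_s: 11.0
eef_pos: [0.5803, -0.0004, 0.1615]
orientation: [[-1.0, -0.0, 0.01], [-0.0, 1.0, 0.0], [-0.01, 0.0, -1.0]]
ft_force: [3.3, -1.3, 8.6]
opening: 0.0094
grip_force: 24.3
200 319 509 319 | 204 320 511 307 | 208 321 513 295 | 212 321 513 283 | 216 322 515 270 | 220 323 517 258 | 224 324 519 245 | 228 325 521 231 | 232 326 524 218 | 236 328 528 204 | 240 330 533 190 | 244 332 538 175 | 248 334 543 160 | 252 337 550 144 | 256 339 555 128 | 260 341 560 113 | 264 344 568 96 | 281 326 525 35 | 285 324 519 19 | 289 325 522 1 | 
lean 20.2 x at granite 569.4
t 11.05 pos [579.4  -0.4 161.6] yaw 90.02 F [ 1.5 -1.3  8.2] op 9.6 q7 64.1 grip 24.29129537078552
```

Pressing while moving pivots it properly. The lean is now 20° and the edge stays put, so I'll continue the arc.

```bash
python3 -m inch '[[0,6,0,0,0],[0,12,0,0,0],[0,18,0,0.5,0],[0,24,0,1.5,0],[0,31,0,2.5,0]]' 20
python3 lean.py; python3 go.py
```

```text
time_s: 11.55
eef_pos: [0.5474, -0.0004, 0.1577]
orientation: [[-1.0, -0.0, 0.006], [-0.0, 1.0, -0.0], [-0.006, -0.0, -1.0]]
ft_force: [1.4, -0.3, 1.8]
opening: 0.0097
grip_force: 24.1
200 302 473 323 | 204 302 473 312 | 208 303 475 300 | 212 304 477 288 | 216 304 476 276 | 220 305 478 263 | 224 306 480 251 | 228 307 482 238 | 232 307 481 225 | 236 308 483 211 | 240 308 483 198 | 244 311 489 183 | 248 317 503 166 | 252 323 517 150 | 256 329 531 133 | 260 336 548 115 | 264 342 563 97 | 279 326 524 44 | 283 325 522 27 | 287 325 522 10 | 
lean 35.0 x at granite 561.3
t 11.6 pos [545.3  -0.4 157. ] yaw 90.04 F [-2.1 -0.8  7.5] op 9.8 q7 64.2 grip 24.97017301619053
```

```bash
python3 -m inch '[[0,7,0,2,0],[0,14,0,5,0],[0,21,0,9,0],[0,28,0,13,0],[0,34,0,18,0]]' 20
sed -i 's/R\[:,3\]<225/R[:,3]<float(sys.argv[2] if len(sys.argv)>2 else 225)/; s/len(sys.argv)>1 else/len(sys.argv)>1 and sys.argv[1]!="-" else/' lean.py
python3 lean.py - 150; python3 go.py
```

```text
time_s: 12.1
eef_pos: [0.5105, -0.0004, 0.1375]
orientation: [[-1.0, -0.001, -0.0], [-0.001, 1.0, -0.0], [0.0, -0.0, -1.0]]
ft_force: [-0.8, 0.3, 1.3]
opening: 0.0098
grip_force: 24.0
200 289 447 327 | 204 288 444 316 | 208 288 444 304 | 212 289 445 292 | 216 290 447 280 | 220 290 446 268 | 224 291 447 255 | 228 291 447 243 | 232 292 448 230 | 236 292 448 217 | 240 293 449 203 | 244 293 449 189 | 248 293 448 176 | 252 294 450 161 | 256 294 449 147 | 260 308 481 126 | 264 334 544 100 | 277 327 527 51 | 281 325 522 36 | 285 324 519 19 | 289 325 522 1 | 
lean 65.0 x at granite 561.7
t 12.15 pos [509.   -0.5 136.4] yaw 90.07 F [-0.4  0.4 -1.2] op 9.4 q7 63.4 grip 23.584457840770483
```

```bash
python3 -m inch '[[0,5,0,4,0],[0,10,0,8,0],[0,14,0,13,0],[0,18,0,19,0],[0,22,0,25,0]]' 20
python3 -m inch '[[0,0,0,0.5,0],[0,0,0,1,0],[0,0,0,1.5,0],[0,0,0,2,0],[0,0,0,2,0]]' 20
python3 go.py
```

```text
time_s: 12.65
eef_pos: [0.4889, -0.0004, 0.1123]
orientation: [[-1.0, -0.001, 0.0], [-0.001, 1.0, 0.0], [-0.0, 0.0, -1.0]]
ft_force: [1.8, -0.6, 0.1]
opening: 0.0093
grip_force: 23.1
time_s: 13.15
eef_pos: [0.4889, -0.0005, 0.1108]
orientation: [[-1.0, -0.001, -0.0], [-0.001, 1.0, -0.0], [0.0, -0.0, -1.0]]
ft_force: [-1.9, -0.2, 2.2]
opening: 0.0093
grip_force: 23.3
t 13.15 pos [488.9  -0.5 110.8] yaw 90.04 F [-1.9 -0.2  2.2] op 9.3 q7 61.5 grip 23.321757204830647
```

It is flat by the numbers: the grip height matches and the wrist is pressing lightly. I'll release, rise and measure the tray.

```bash
python3 -m inch '[[30,0,0,0,0],[40,0,0,0,0],[40,0,0,0,0],[40,0,0,0,0],[40,0,0,0,0]]'
python3 -m inch '[[40,0,0,-10,0],[40,0,0,-40,0],[40,0,0,-80,0],[40,0,0,-115,0],[40,0,0,-140,0]]'
python3 - <<'E'
from h import *
for n in("top","side"):
    im=shot(n);cv2.imwrite(f"pics/f_{n}.png",im);hs=cv2.cvtColor(im,cv2.COLOR_BGR2HSV)
    c=[proj(n,(x,y,.11)) for x in(.40,.625) for y in(-.12,.12)];c=np.array(c);a=c.min(0).astype(int);b=c.max(0).astype(int)
    m=np.zeros(im.shape[:2],np.uint8);m[a[1]:b[1],a[0]:b[0]]=((hs[...,2]>120)&(hs[...,1]<50))[a[1]:b[1],a[0]:b[0]]*255
    m=cv2.morphologyEx(m,cv2.MORPH_OPEN,np.ones((2,2)))
    k=max(cv2.findContours(m,0,1)[0],key=cv2.contourArea);h=cv2.convexHull(k);q=cv2.approxPolyDP(h,4,True)[:,0].astype(float)
    print(n,a,b,cv2.contourArea(h))
    for u in q: print(u,plane(n,*u,.113)[:2],plane(n,*u,.09)[:2])
E
python3 go.py
```

```text
time_s: 13.65
eef_pos: [0.4893, -0.0005, 0.1108]
orientation: [[-1.0, -0.001, 0.0], [-0.001, 1.0, 0.0], [-0.0, 0.0, -1.0]]
ft_force: [-0.5, 0.9, 0.3]
opening: 0.0401
grip_force: 0.0
time_s: 14.15
eef_pos: [0.4899, 0.0001, 0.254]
orientation: [[-1.0, -0.001, 0.003], [-0.001, 1.0, -0.0], [-0.003, -0.0, -1.0]]
ft_force: [1.1, 0.7, -0.0]
opening: 0.0404
grip_force: 0.0
top [286 171] [364 244] 842.0
[310. 190.] [0.5669 0.0486] [0.5697 0.0485]
[323. 231.] [0.4393 0.0088] [0.4398 0.008 ]
[297. 232.] [0.4366 0.089 ] [0.437  0.0897]
[297. 190.] [0.567  0.0891] [0.5698 0.0897]
side [268 197] [369 276] 2968.5
[333. 207.] [0.5709 0.0853] [0.5749 0.1082]
[345. 261.] [ 0.5705 -0.0999] [ 0.5745 -0.082 ]
[292. 267.] [ 0.4435 -0.0999] [ 0.4441 -0.0821]
[285. 212.] [0.4418 0.0846] [0.4423 0.1075]
t 14.25 pos [491.5   0.3 255.1] yaw 90.04 F [0.1 0.5 0.1] op 39.9 q7 72.3 grip 0.0
```

The tray lies flat. Rim corners measured at z 0.113 give a 128–130 mm by about 188 mm outline, centred near (0.505, -0.002) with yaw about 90°. I'll retake it by the handle middle.

```bash
python3 -m inch '[[40,-6,0,20,0],[40,-12,0,50,0],[40,-17,0,80,0],[40,-17,0,100,0],[40,-17,0,115,0]]' >/dev/null
python3 -m inch '[[40,0,0,7,0],[40,0,0,14,0],[40,0,0,20,0],[40,0,0,26,0],[40,0,0,26,0]]'
python3 go.py 506 -.5 110 90
```

```text
time_s: 15.25
eef_pos: [0.5059, -0.0006, 0.1095]
orientation: [[-1.0, -0.001, -0.001], [-0.001, 1.0, -0.0], [0.001, -0.0, -1.0]]
ft_force: [0.0, -0.7, -0.5]
opening: 0.0398
grip_force: 0.0
t 15.25 pos [505.9  -0.6 109.5] yaw 90.04 F [ 0.  -0.7 -0.5] op 39.8 q7 61.0 grip 0.0
[-0.1, 0.1, -0.5, 0.0] dist 1.0
```

```bash
python3 -m inch '[[20,0,0,0,0],[0,0,0,0,0],[0,0,0,0,0],[0,0,0,0,0],[0,0,0,0,0]]' 100
python3 -m inch '[[0,0,0,-5,0],[0,0,0,-12,0],[0,0,0,-30,0],[0,0,0,-60,0],[0,0,0,-95,0]]'
python3 -m inch '[[0,0,0,-40,0],[0,0,0,-80,0],[0,0,0,-115,0],[0,0,0,-135,0],[0,0,0,-150,0]]'
python3 go.py 490 -140 355 50 445.7 -274 355 11.4
```

```text
time_s: 15.75
eef_pos: [0.5065, -0.0004, 0.1105]
orientation: [[-1.0, -0.001, 0.001], [-0.001, 1.0, -0.0], [-0.001, -0.0, -1.0]]
ft_force: [-1.5, -0.7, 5.4]
opening: 0.0085
grip_force: 98.1
time_s: 16.25
eef_pos: [0.5049, -0.0006, 0.2049]
orientation: [[-1.0, -0.001, -0.003], [-0.001, 1.0, 0.0], [0.003, 0.0, -1.0]]
ft_force: [0.6, 0.1, -2.4]
opening: 0.0082
grip_force: 97.6
time_s: 16.75
eef_pos: [0.5061, -0.0001, 0.3566]
orientation: [[-1.0, -0.001, 0.002], [-0.001, 1.0, -0.001], [-0.002, -0.001, -1.0]]
ft_force: [0.4, -0.1, -2.8]
opening: 0.0082
grip_force: 98.0
t 16.75 pos [506.1  -0.1 356.6] yaw 90.06 F [ 0.4 -0.1 -2.8] op 8.2 q7 76.1 grip 97.95969128608704
[16.2, -139.8, 1.6, 40.1] dist 141.0
[-52.2, -131.1, -0.0, 38.6] dist 141.0
```

```bash
python3 -m inch '[[0,2,-24,0,7],[0,5,-52,0,15],[0,9,-82,0,23],[0,13,-112,0,31.5],[0,16,-140,1,40]]'
python3 -m inch '[[0,-10,-26,0,8],[0,-21,-53,0,16],[0,-33,-82,0,24],[0,-43,-108,0,32],[0,-52,-131,0,38.6]]' >/dev/null
python3 -m inch '[[0,0,0,20,0],[0,0,0,40,0],[0,0,0,60,0],[0,0,0,75,0],[0,0,0,85,0]]'
python3 go.py 445.7 -274 265 11.4
cat > tray.py <<'E'
from h import *
import sys;from scipy.optimize import least_squares
s=state();zu=s["eef_pos"][2]-.0195;zr=zu+.023;R=s["orientation"];w=np.arctan2(R[1,1],R[0,1]);cx,cy=s["eef_pos"][:2]
L=np.array([(.095,.065),(-.095,.065),(-.095,-.065),(.095,-.065)])
def P(p,z): c,q=np.cos(p[2]),np.sin(p[2]);return np.c_[L@np.array([[c,q],[-q,c]])+p[:2],np.full(4,z)]
for n in("top","side"):
    im=shot(n);cv2.imwrite(f"pics/{sys.argv[1]}_{n}.png",im);hs=cv2.cvtColor(im,cv2.COLOR_BGR2HSV)
    e=np.array([proj(n,a) for a in P((cx,cy,w),zr)]);big=(e-e.mean(0))*1.12+e.mean(0)
    r=np.zeros(im.shape[:2],np.uint8);cv2.fillPoly(r,[big.round().astype(int)],255)
    m=((hs[...,2]>135)&(hs[...,1]<60)).astype(np.uint8)*r
    cv2.imwrite(f"pics/{sys.argv[1]}_{n}_m.png",m)
    print(n,"expected rim px",e.round(1).tolist())
    h=cv2.convexHull(max(cv2.findContours(m,0,1)[0],key=cv2.contourArea));q=cv2.approxPolyDP(h,3,True)[:,0].astype(float)
    for u in q: print(u,plane(n,*u,zr)[:2])
E
python3 tray.py g
```

```text
time_s: 17.25
eef_pos: [0.4894, -0.1417, 0.3537]
orientation: [[-0.763, 0.647, -0.0], [0.647, 0.763, -0.0], [0.0, -0.001, -1.0]]
ft_force: [1.3, -0.2, -2.3]
opening: 0.0082
grip_force: 97.8
time_s: 18.25
eef_pos: [0.4451, -0.2738, 0.2674]
orientation: [[-0.199, 0.98, -0.002], [0.98, 0.199, 0.001], [0.002, -0.002, -1.0]]
ft_force: [0.6, -0.4, -2.8]
opening: 0.008
grip_force: 97.7
t 18.25 pos [ 445.1 -273.8  267.4] yaw 11.46 F [ 0.6 -0.4 -2.8] op 8.0 q7 30.3 grip 97.67839193344116
[-0.3, 0.6, 2.4, 0.1] dist 2.0
top expected rim px [[398.3, 198.0], [414.1, 267.0], [460.7, 256.9], [444.2, 188.5]]
[442. 189.] [ 0.5497 -0.3125]
[447. 206.] [ 0.5029 -0.3245]
[450. 258.] [ 0.3622 -0.3272]
[412. 272.] [ 0.3258 -0.2229]
[398. 198.] [ 0.5251 -0.1904]
side expected rim px [[333.4, 249.7], [239.1, 275.7], [255.0, 334.7], [358.8, 302.4]]
[234. 273.] [ 0.3295 -0.2214]
[260. 271.] [ 0.3785 -0.2236]
[287. 284.] [ 0.427  -0.2607]
[291. 299.] [ 0.4314 -0.2943]
[271. 330.] [ 0.3921 -0.3514]
[255. 334.] [ 0.3648 -0.3551]
[244. 319.] [ 0.3468 -0.3235]
```

Run:
```python
from h import *
t=cv2.imread("pics/g_top.png");s=cv2.imread("pics/g_side.png")
a=crop(t,390,180,75,100,4);b=crop(s,238-12,245,125,100,4)
cv2.imwrite("pics/g.png",np.hstack([a,b]))
```

```text
(no output)
```

View pics/g.png

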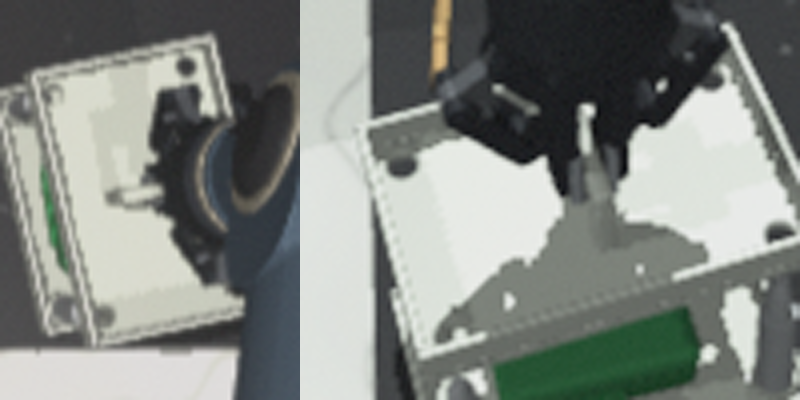

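The picture shows the tray held level above the stand, roughly aligned. The corner holes are visible in the top view at about (402.5,203), (436.5,196.5) and (415.5,258.5). In the side view they are at about (251,286), (329,264), (346,303) and (262,327). I'll refine these by dark-blob centroid and compare with the studs.

```bash
cat > holes.py <<'E'
from h import *
import sys
from scipy.optimize import least_squares
pre=sys.argv[1];z0=float(sys.argv[2])
X=[("top",(402.5,203),0),("top",(436.5,196.5),1),("top",(415.5,258.5),2),("side",(251,286),2),("side",(328.6,264),0),("side",(345.8,302.6),1),("side",(262.3,327),3)]
L=np.array([(.078,.048),(.078,-.048),(-.078,.048),(-.078,-.048)])
if len(sys.argv)>3: pass
C=[]
for n,(u,v),i in X:
    g=cv2.imread(f"pics/{pre}_{n}.png").max(2).astype(float);r=4 if n=="top" else 5
    u0,v0=int(round(u)),int(round(v));w=g[v0-r:v0+r+1,u0-r:u0+r+1];bg=np.percentile(w,75);k=np.clip((bg-w)-0.35*(bg-w.min()),0,None)
    yy,xx=np.mgrid[v0-r:v0+r+1,u0-r:u0+r+1]
    lab=cv2.connectedComponents((k>0).astype(np.uint8))[1];l=lab[r,r] or np.bincount(lab[lab>0]).argmax();k=k*(lab==l)
    c=np.array([(xx*k).sum(),(yy*k).sum()])/k.sum();C.append(c);print(n,i,c.round(2),int((lab==l).sum()),plane(n,*c,z0+.003)[:2])
def fit(sel,free):
    def f(p):
        c,s=np.cos(p[2]),np.sin(p[2]);z=p[3] if free else z0+.003
        return np.ravel([proj(X[j][0],[*(np.array([[c,-s],[s,c]])@L[X[j][2]]+p[:2]),z])-C[j] for j in sel])
    r=least_squares(f,[.445,-.274,.2,z0]);print(sel,r.x[:2].round(4),np.degrees(r.x[2]).round(2),r.x[3].round(4),r.fun.round(1))
fit([0,1,2],0);fit([3,4,5],0);fit([3,4,5,6],0);fit(range(6),1)
E
python3 holes.py g .2475
```

```text
top 0 [401.2  202.72] 25 [ 0.514  -0.2037]
top 1 [435.98 195.99] 27 [ 0.5326 -0.3018]
top 2 [414.98 258.53] 38 [ 0.3604 -0.2375]
side 2 [250.64 284.56] 72 [ 0.3582 -0.2375]
side 0 [326.98 262.28] 74 [ 0.5104 -0.2049]
side 1 [345.23 302.77] 29 [ 0.5299 -0.3029]
side 3 [263.47 325.8 ] 52 [ 0.3784 -0.3293]
[0, 1, 2] [ 0.4467 -0.2686] 11.55 0.2475 [ 0.8  0.2 -0.7 -0.  -0.1 -0.1]
[3, 4, 5] [ 0.4439 -0.2694] 11.28 0.2475 [-0.1  0.1  0.4  0.8 -0.3 -0.8]
[3, 4, 5, 6] [ 0.4444 -0.2686] 11.25 0.2475 [ 0.1 -0.3  0.6  0.5 -0.1 -1.1 -0.6  0.9]
range(0, 6) [ 0.4449 -0.2688] 11.41 0.2498 [ 0.9  0.8 -0.5  0.7 -0.2  0.5  0.4  0.   0.8  0.7  0.2 -1. ]
```

Top and side both put the tray about 3–4 mm too far in +y, with x and yaw good. I'll shift it -3.5 mm in y and lower it onto the tapers while watching the forces.

```bash
python3 -m inch '[[0,-3.4,-0.7,5,0],[0,-3.4,-0.7,10,0],[0,-3.4,-0.7,15,0],[0,-3.4,-0.7,20,0],[0,-3.4,-0.7,24,0]]'
python3 -m inch '[[0,0,0,0,0],[0,0,0,2,0],[0,0,0,4,0],[0,0,0,6,0],[0,0,0,8,0]]'
python3 -m inch '[[0,0,0,0.5,0],[0,0,0,1,0],[0,0,0,2,0],[0,0,0,3,0],[0,0,0,3,0]]'
python3 go.py
```

```text
time_s: 18.85
eef_pos: [0.4459, -0.2777, 0.2444]
orientation: [[-0.199, 0.98, -0.0], [0.98, 0.199, 0.0], [0.0, -0.0, -1.0]]
ft_force: [-1.0, 0.2, -2.6]
opening: 0.0083
grip_force: 97.7
time_s: 19.35
eef_pos: [0.446, -0.2778, 0.2367]
orientation: [[-0.198, 0.98, 0.0], [0.98, 0.198, -0.0], [-0.0, 0.0, -1.0]]
ft_force: [0.6, 1.1, -3.5]
opening: 0.0082
grip_force: 97.7
time_s: 19.85
eef_pos: [0.4459, -0.2777, 0.2337]
orientation: [[-0.198, 0.98, -0.0], [0.98, 0.198, 0.0], [0.0, -0.0, -1.0]]
ft_force: [0.1, 0.4, -2.5]
opening: 0.0081
grip_force: 97.7
t 19.85 pos [ 445.9 -277.7  233.7] yaw 11.44 F [ 0.1  0.4 -2.5] op 8.1 q7 29.3 grip 97.72281646728516
```

```bash
python3 -m inch '[[0,0,0,1,0],[0,0,0,2,0],[0,0,0,3,0],[0,0,0,3,0],[0,0,0,3,0]]'
python3 -m inch '[[0,0,0,1,0],[0,0,0,2,0],[0,0,0,2,0],[0,0,0,2,0],[0,0,0,2,0]]'
python3 go.py
```

```text
time_s: 20.35
eef_pos: [0.446, -0.2778, 0.2308]
orientation: [[-0.198, 0.98, 0.0], [0.98, 0.198, -0.0], [-0.0, 0.0, -1.0]]
ft_force: [-0.3, 0.9, -3.0]
opening: 0.0081
grip_force: 97.7
time_s: 20.85
eef_pos: [0.4457, -0.2776, 0.2287]
orientation: [[-0.198, 0.98, -0.001], [0.98, 0.198, 0.0], [0.0, -0.0, -1.0]]
ft_force: [-0.5, 1.1, -2.0]
opening: 0.0087
grip_force: 98.0
t 20.85 pos [ 445.7 -277.6  228.7] yaw 11.44 F [-0.5  1.1 -2. ] op 8.7 q7 29.1 grip 97.99362301826477
```

```bash
python3 -m inch '[[0,0,0,1,0],[0,0,0,2,0],[0,0,0,2,0],[0,0,0,2,0],[0,0,0,2,0]]'
python3 - <<'E'
from h import *
F=[]
for i in range(4): read_camera("side");s=state();F.append(np.r_[s["ft_force"],s["torque"]*10])
print(np.mean(F,0),s["eef_pos"],s["orientation"])
E
```

```text
time_s: 21.35
eef_pos: [0.4457, -0.2775, 0.2265]
orientation: [[-0.198, 0.98, -0.001], [0.98, 0.198, 0.001], [0.001, -0.001, -1.0]]
ft_force: [-2.0, 2.1, -3.4]
opening: 0.0083
grip_force: 97.7
[-2.1161  2.8421 -3.512   5.6355  5.3948 -1.1235] [ 0.4456 -0.2775  0.2265] [[-0.1985  0.9801 -0.0008]
 [ 0.9801  0.1985  0.0006]
 [ 0.0008 -0.0006 -1.    ]]
```

Studs are pushing the tray toward -x and +y, so the holes are over their tapers. I'll yield that way and carry on.

```bash
cat > ft.py <<'E'
from h import *
F=[];T=[]
for i in range(3): read_camera("side");s=state();F.append(s["ft_force"]);T.append(s["torque"])
R=s["orientation"];print("tool F",R.T@np.mean(F,0),"T",R.T@np.mean(T,0),"pos",(s["eef_pos"]*1e3).round(1),"tilt",R[:2,2].round(4),"t",s["time_s"])
E
python3 -m inch '[[0,0.7,-0.3,0,0],[0,1.4,-0.7,0,0],[0,1.4,-0.7,0,0],[0,1.4,-0.7,0,0],[0,1.4,-0.7,0,0]]'|grep eef;python3 ft.py
python3 -m inch '[[0,0,0,1,0],[0,0,0,2,0],[0,0,0,2,0],[0,0,0,2,0],[0,0,0,2,0]]'|grep eef;python3 ft.py
```

```text
eef_pos: [0.4455, -0.277, 0.2272]
tool F [-0.0775 -0.1292  2.8958] T [-0.0012  0.0106 -0.0024] pos [ 445.4 -276.7  227. ] tilt [ 0.001  -0.0005] t 22.2
eef_pos: [0.445, -0.2765, 0.2248]
tool F [-0.4877  0.2416  2.616 ] T [ 0.019  -0.0275  0.0095] pos [ 445.  -276.6  224.9] tilt [ 0.0002 -0.0002] t 22.85
```

```bash
python3 -m inch '[[0,0,0,1,0],[0,0,0,2,0],[0,0,0,3,0],[0,0,0,4,0],[0,0,0,4,0]]'|grep eef;python3 ft.py
python3 -m inch '[[0,0,0,1,0],[0,0,0,2,0],[0,0,0,3,0],[0,0,0,4,0],[0,0,0,4,0]]'|grep eef;python3 ft.py
```

```text
eef_pos: [0.4449, -0.2765, 0.2206]
tool F [-0.0678  0.7721  3.1633] T [-0.0155  0.0148 -0.0277] pos [ 445.  -276.5  220.8] tilt [ 0.0001 -0.0001] t 23.5
eef_pos: [0.4449, -0.2765, 0.2166]
tool F [ 0.3615 -0.0847  2.6475] T [0.0065 0.0256 0.0184] pos [ 445.  -276.6  216.8] tilt [ 0.0001 -0.    ] t 24.15
```

Free sliding. I'll go down to the shoulders, expected at TCP z about 209.5.

```bash
python3 -m inch '[[0,0,0,1,0],[0,0,0,2,0],[0,0,0,3,0],[0,0,0,4,0],[0,0,0,5,0]]'|grep eef;python3 ft.py
python3 -m inch '[[0,0,0,1,0],[0,0,0,2,0],[0,0,0,3,0],[0,0,0,3.5,0],[0,0,0,3.5,0]]'|grep eef;python3 ft.py
```

```text
eef_pos: [0.445, -0.2765, 0.2117]
tool F [-0.0185 -0.0768  2.9422] T [ 0.0068 -0.0067  0.0178] pos [ 444.9 -276.5  211.7] tilt [-0.  0.] t 24.8
eef_pos: [0.4451, -0.2766, 0.2104]
tool F [  3.3785  -4.8799 -10.5564] T [0.9571 0.6206 0.0295] pos [ 445.1 -276.6  210.4] tilt [ 0.     -0.0015] t 25.45
```

```bash
python3 -m inch '[[0,0,0,0.5,0],[0,0,0,1,0],[0,0,0,1.5,0],[0,0,0,1.5,0],[0,0,0,1.5,0]]'|grep eef;python3 ft.py
```

```text
eef_pos: [0.4451, -0.2766, 0.2104]
tool F [  5.1122  -7.5299 -19.9643] T [1.5628 1.1004 0.0138] pos [ 445.1 -276.6  210.4] tilt [-0.0002 -0.0024] t 26.1
```

Contact is at one corner first, at TCP z 210.4, within about 1 mm of the shoulders. I'll relax the press, release so the tray settles on all four shoulders, and then check.

```bash
python3 -m inch '[[0,0,0,-1,0],[0,0,0,-2,0],[0,0,0,-3,0],[0,0,0,-3.5,0],[0,0,0,-3.5,0]]'|grep eef;python3 ft.py
python3 -m inch '[[9.5,0,0,-3.5,0],[11,0,0,-3.5,0],[14,0,0,-3.5,0],[20,0,0,-3.5,0],[30,0,0,-3.5,0]]' >/dev/null; python3 -m inch '[[30,0,0,0,0],[30,0,0,0,0],[30,0,0,0,0],[30,0,0,0,0],[30,0,0,0,0]]';python3 ft.py
```

```text
eef_pos: [0.4451, -0.2766, 0.2105]
tool F [ 0.9382 -2.1679 -2.7197] T [0.3236 0.2237 0.0263] pos [ 445.1 -276.6  210.4] tilt [ 0.0001 -0.0001] t 26.75
time_s: 27.75
eef_pos: [0.445, -0.2765, 0.2138]
orientation: [[-0.198, 0.98, 0.0], [0.98, 0.198, -0.0], [-0.0, 0.0, -1.0]]
ft_force: [-0.4, -0.0, 0.2]
opening: 0.03
grip_force: 0.0
tool F [-0.3454  0.4221  0.0896] T [-0.002  -0.0202  0.0228] pos [ 445.  -276.5  213.8] tilt [ 0.0001 -0.    ] t 27.9
```

My release call repeated the 3.5 mm upward offset, so the tray may have dropped a couple of millimetres as it let go. To set it down properly, I'll regrip where it sits, lift it slightly, lower it to firm contact and release with no motion.

```bash
python3 -m inch '[[30,0,0,1,0],[30,0,0,2,0],[30,0,0,3,0],[30,0,0,4,0],[30,0,0,4,0]]'|grep eef;python3 ft.py
python3 -m inch '[[15,0,0,0,0],[0,0,0,0,0],[0,0,0,0,0],[0,0,0,0,0],[0,0,0,0,0]]' 50 |grep -E "eef|open|grip";python3 ft.py
```

```text
eef_pos: [0.4449, -0.2765, 0.2096]
tool F [ 0.1233  0.0545 -0.3342] T [ 0.0175 -0.0174  0.0168] pos [ 445.  -276.6  209.8] tilt [ 0. -0.] t 28.55
eef_pos: [0.445, -0.2766, 0.21]
opening: 0.0097
grip_force: 50.2
tool F [ 0.1915 -0.1336 -2.407 ] T [0.1219 0.0244 0.0066] pos [ 445.  -276.6  210. ] tilt [ 0.0002 -0.0002] t 29.2
```

```bash
python3 -m inch '[[0,0,0,-1,0],[0,0,0,-2,0],[0,0,0,-3,0],[0,0,0,-4,0],[0,0,0,-5,0]]'|grep eef;python3 ft.py
python3 -m inch '[[0,0,0,1,0],[0,0,0,2,0],[0,0,0,3,0],[0,0,0,4,0],[0,0,0,4.5,0]]'|grep eef;python3 ft.py
python3 -m inch '[[0,0,0,0.5,0],[0,0,0,1,0],[0,0,0,1.5,0],[0,0,0,2,0],[0,0,0,2,0]]'|grep eef;python3 ft.py
```

```text
eef_pos: [0.4449, -0.2765, 0.2147]
tool F [-0.1389 -0.2515  2.8459] T [-0.0011 -0.0213 -0.0172] pos [ 445.  -276.6  214.9] tilt [ 0.0001 -0.0001] t 29.85
eef_pos: [0.4449, -0.2765, 0.2102]
tool F [-0.0484  0.2656  2.7807] T [ 0.0042 -0.0152  0.0094] pos [ 445.  -276.5  210.3] tilt [0. 0.] t 30.5
eef_pos: [0.4451, -0.2766, 0.21]
tool F [ 2.2182 -4.1202 -8.2796] T [0.7728 0.5747 0.0059] pos [ 445.1 -276.6  210. ] tilt [ 0.0001 -0.0012] t 31.15
```

Contact again at TCP z 210.0, the same height as when gripped at rest, so it is home. I'll relax the press, then release with no motion and withdraw.

```bash
python3 -m inch '[[0,0,0,-0.5,0],[0,0,0,-1,0],[0,0,0,-1.2,0],[0,0,0,-1.2,0],[0,0,0,-1.2,0]]'|grep eef;python3 ft.py
python3 -m inch '[[10,0,0,0,0],[14,0,0,0,0],[25,0,0,0,0],[40,0,0,0,0],[40,0,0,0,0]]' |grep -E "eef|open|grip";python3 ft.py
python3 -m inch '[[40,0,0,-5,0],[40,0,0,-15,0],[40,0,0,-30,0],[40,0,0,-50,0],[40,0,0,-70,0]]'|grep eef
python3 -m inch '[[40,10,0,-40,0],[40,40,-10,-60,0],[40,80,-10,-80,0],[40,125,-10,-100,0],[40,170,0,-100,0]]'
python3 -m inch '[[40,45,0,0,0],[40,90,0,0,0],[40,135,10,0,0],[40,170,20,0,0],[40,200,20,0,0]]'
python3 go.py
```

```text
eef_pos: [0.4451, -0.2766, 0.21]
tool F [ 2.1078 -3.4603 -5.9504] T [ 0.5256  0.3606 -0.027 ] pos [ 445.1 -276.6  210. ] tilt [ 0.0001 -0.0003] t 31.8
eef_pos: [0.4451, -0.2766, 0.2094]
opening: 0.0402
grip_force: 0.0
tool F [-0.479  -0.004  -0.5472] T [ 0.0234 -0.0044 -0.0166] pos [ 445.1 -276.5  209.5] tilt [ 0.0001 -0.    ] t 32.45
eef_pos: [0.4451, -0.2765, 0.2811]
time_s: 33.45
eef_pos: [0.4118, -0.1086, 0.3831]
orientation: [[-0.197, 0.98, 0.006], [0.98, 0.197, -0.004], [-0.005, 0.005, -1.0]]
ft_force: [1.0, 0.1, 0.5]
opening: 0.0398
grip_force: 0.0
time_s: 33.95
eef_pos: [0.3912, 0.093, 0.3806]
orientation: [[-0.201, 0.98, 0.002], [0.98, 0.201, -0.0], [-0.001, 0.002, -1.0]]
ft_force: [0.6, -0.2, -0.9]
opening: 0.0398
grip_force: 0.0
t 33.95 pos [391.2  93.  380.6] yaw 11.61 F [ 0.6 -0.2 -0.9] op 39.8 q7 0.2 grip 0.0
```

Run:
```python
from h import *
L=[(.095,.065),(-.095,.065),(-.095,-.065),(.095,-.065)];w=np.radians(11.4);c,s=np.cos(w),np.sin(w);K={}
for n in("top","side"):
    im=shot(n);cv2.imwrite(f"pics/h_{n}.png",im);g=cv2.cvtColor(im,cv2.COLOR_BGR2GRAY)
    E=np.array([proj(n,(.4457+c*x-s*y,-.274+s*x+c*y,.213)) for x,y in L],np.float32)
    hs=cv2.cvtColor(im,cv2.COLOR_BGR2HSV);m=np.zeros_like(g);big=(E-E.mean(0))*1.25+E.mean(0);cv2.fillPoly(m,[big.astype(int)],1)
    m*=((hs[...,2]>110)&(hs[...,1]<60)).astype(np.uint8)
    k=max(cv2.findContours(m,0,1)[0],key=cv2.contourArea);q=cv2.approxPolyDP(cv2.convexHull(k),3,True)[:,0]
    C=cv2.cornerSubPix(g,E[:,None].copy(),(4,4),(-1,-1),(3,30,.01))[:,0];K[n]=C
    print(n,"exp",E.round(1).tolist(),"\n sub",C.round(1).tolist(),"\n hull",q.tolist())
    o=cv2.imread(f"pics/{n}0.png");d=(cv2.absdiff(o,im).max(2)>60).astype(np.uint8)
    for a in cv2.connectedComponentsWithStats(cv2.morphologyEx(d,2,np.ones((2,2))))[2][1:]:
        if a[4]>25: print("  diff",a.tolist())
for i in range(4): print(two(K["top"][i],K["side"][i]))
```

```text
top exp [[393.79998779296875, 199.8000030517578], [408.70001220703125, 265.29998779296875], [452.8999938964844, 255.8000030517578], [437.5, 190.8000030517578]] 
 sub [[393.70001220703125, 199.8000030517578], [409.1000061035156, 265.6000061035156], [452.70001220703125, 255.60000610351562], [436.70001220703125, 190.39999389648438]] 
 hull [[437, 191], [452, 255], [410, 265], [402, 263], [389, 202]]
  diff [409, 192, 45, 74, 893]
  diff [400, 208, 32, 42, 980]
  diff [208, 221, 61, 18, 688]
  diff [197, 226, 10, 10, 79]
  diff [299, 250, 19, 4, 49]
  diff [257, 269, 70, 131, 4856]
  diff [363, 269, 83, 91, 2725]
  diff [447, 297, 161, 90, 4929]
  diff [578, 303, 56, 84, 2513]
  diff [368, 349, 58, 36, 715]
  diff [554, 386, 46, 14, 203]
  diff [379, 389, 84, 11, 770]
  diff [363, 391, 19, 9, 86]
side exp [[333.29998779296875, 267.70001220703125], [243.1999969482422, 293.3999938964844], [258.70001220703125, 351.3999938964844], [357.3999938964844, 319.79998779296875]] 
 sub [[332.70001220703125, 268.5], [244.1999969482422, 294.0], [257.6000061035156, 352.0], [357.3999938964844, 319.899993
[... 203 characters left out ...]
[273, 117, 20, 42, 391]
  diff [36, 119, 16, 14, 131]
  diff [283, 153, 10, 8, 36]
  diff [71, 163, 31, 32, 270]
  diff [285, 162, 9, 17, 88]
  diff [120, 204, 16, 39, 199]
  diff [0, 234, 67, 166, 7022]
  diff [69, 258, 12, 14, 50]
  diff [245, 270, 114, 101, 4969]
  diff [73, 309, 8, 9, 33]
  diff [110, 310, 137, 90, 4200]
  diff [65, 328, 4, 9, 26]
  diff [53, 328, 83, 72, 1706]
  diff [258, 351, 8, 21, 76]
(array([ 0.5254, -0.1916,  0.2107]), np.float64(0.0011568518919387182))
(array([ 0.3402, -0.2305,  0.2124]), np.float64(0.002683874471252485))
(array([ 0.3646, -0.3566,  0.2116]), np.float64(0.0027644736169258016))
(array([ 0.5527, -0.3175,  0.2104]), np.float64(0.0012318836444245125))
```

All four rim corners triangulate to z 0.2104–0.2124, which is level and home (the studs read the same ~2 mm low). Apart from the tray, the differences from the first images are the arm and shadows. The tongue cleaner shows no change in the side view. I'll hand the job in.

```bash
python3 -c "
from bench import workorder
print(workorder.finish_job())"
```

```text
the job is handed in; nothing more can be done
None
```

The tray was laid flat on the granite, released, retaken by the handle, and is now back on the stand, level and home on all four shoulders, and the job is handed in. On my first release there the fingers were rising, so it may have dropped 2–3 mm, so I regripped it, lifted it 5 mm, lowered it to contact and let go without moving; nothing else on the ledge appears to have moved.

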